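# Set the guarded red rocker with the marker

### The arm

A 6-joint arm with a two-finger parallel gripper is mounted at the origin on the work surface; the furniture and walls round the work are solid. World frame = base frame: x ahead of the robot, y to its left, z up, the work surface at z = 0. Lengths are in m, angles in degrees, forces in N, time in s.
With the tool pointing down it reaches from about 0.25 to 0.725 m from the base axis. Payload 9.7 kg.
Tool frame: the origin (TCP) lies between the finger pads; the fingertips stand 19 mm ahead of it and the grasp point (between the pads) is the TCP; z points along the fingers, y is the line along which they close (so a half turn about z gives the same grasp; the last joint's range is limited). The gripper opens to 85 mm and grips with 20 to 120 N. Pads are 22 mm wide; open, the fingers measure 114 mm over their backs; the gripper's body (76 mm by 85 mm) begins 54 mm behind the grasp point. The pads swing forward as they close: fully open they stand 13 mm farther back than shut.
Start: joints at [-69.901, 4.979, 10.078, 95.1, 0, 90], TCP at [0.189, -0.517, 0.25] pointing down, gripper open.
Joint ranges: [-179.16, 179.16], [-48.56, 103.87], [-65.8, 70.77], [-126.05, 130.52], [-82.76, 87.17], [-180, 180]. Speed limits (degrees/s): [127.2, 127.2, 147.25, 180, 180, 180].

### API

Orientations are given as [roll, pitch, yaw] about the fixed x, y, z axes, in that order (R = Rz(yaw) Ry(pitch) Rx(roll)).
In Python, from workcell import telemetry, camera, calibration, workorder gives the robot as it stands.
- The arm moves only by the tool play_rows, never from a script. Its argument "increments" is a list of rows, each a list of 3 entries, a list of its own where there are three numbers: the shift along the tool's x, y, z in mm, then the turn, a rotation vector about the tool's x, y, z in degrees, then the closure, from 0 (fully open) to 1 (shut). In form: [[[x, y, z], [ax, ay, az], jaw], ...]. A call has 1 to 20 rows; each row is the pose to reach, as a shift and turn from the pose commanded when the call began, along the tool's axes at that moment; what a row does not reach only later rows make up. A row lasts 1/10 s, in which the tool goes at most 50 mm and 8.59 degrees, less where a joint would pass 70% of its speed; a pose out of reach is approached as far as the arm can. A call with a gripper value outside its range is refused whole. The fingers move at their own pace and stop on an object; "grip_force" is the grip in N (left out, the last holds). Time passes only in rows, so rows that repeat a pose let the fingers close. It gives the time, the measured TCP pose, the force, the opening and the grip force at its end, in the units of the state.
- telemetry.get_obs(): the state, without advancing time (a new reading comes with each control period).
- camera(name): name is "scene" or "top" or "wrist"; returns (picture, depth): 384x512x3 uint8, red, green, blue; 384x512 float32, m along the optical axis (not along the pixel's ray), 0 where there is no reading.
- calibration(name): a dict with "vertical_fov" (degrees; the focal length in pixels is half the picture's height over the tangent of half this angle, whatever the lens; pixels are square), "cx", "cy" (the principal point, pixels), "rvec" (rotation vector, rad) and "tvec" (3), from world to camera coordinates, as OpenCV has them; the wrist camera has in their place "hand_eye" (4x4, takes a point from camera to tool coordinates, whose origin is the TCP and whose axes are the flange's). Camera axes: x right, y down, z forward; pixel columns grow to the right and rows downward; lengths in m; the calibration is good to about 2 mm. A picture is of the moment at which its call begins: read the wrist's pose just before it. calibration takes no time and is no camera call.
- workorder.job_done(): hands the job in; it is judged then, once.
The state is a dict: "time": time; "q": joint angles; "qd": joint speeds; "joint_efforts": joint torques, N m; "ee_pos": TCP position; "tcp_rot": TCP orientation; "wrist_force": force on the tool from outside, world axes, zero at the start; "torque": the same for the moment, N m; "opening": finger opening in m; "grasp_force": force on a finger pad.
Only numpy, scipy, OpenCV 4.12 (cv2) and the standard library are available. Lean on these libraries where they do the work, as an engineer would, in place of code of your own. Each camera call takes 0.05 s, during which the arm holds its last target. There are 200 camera calls.

### The job

Switch the red rocker on the tilted switch box over: take the capped marker from its blue pen rest and, with the marker and not the fingers, press the raised near half of the red rocker fully home, firmly but without ramming it (under 25 N). Leave the four white rockers as they are, put the marker back in the trough of the pen rest as it lay before, and let go, without disturbing the things around.

Things in the scene. Friction and masses are not known exactly. Their poses are not given: they have to be found in the camera images.
- switch_box: Fixed grey box, 100 x 176 x 40 mm, on a steel foot, its panel tilted 30 degrees to face up and towards the body's -x. Five rockers in a row along y, 30 mm apart at y = -0.06 to 0.06; which place the red one has varies. Origin on the worktop under the panel's middle; x away from the near side, z up. Panel normal (-0.5, 0, 0.866) in this frame.
- red (a joint): Red rocker's angle, rad: 0 = near half (towards the box's -x) fully raised, 0.32 = near half home on its stop; starts 0 to 0.06. Stiff friction of 0.08 N m, no spring, no click: it stays wherever it is left, moves at about 4 to 7 N pressed 12 to 18 mm from the pivot, and at the stop the force rises steeply.
- white_a_near (a point): Point on a white rocker's near half, 15 mm from its pivot. Every rocker is 21 mm wide, each half 22 mm long; the near half slopes 0.40 rad to the panel, outer end higher, at joint 0 and still 0.08 rad when home, so that this point goes 4.6 mm towards the panel over the throw. White rockers start with either half down; leave them so.
- white_b_near (a point): Same point on another white rocker (see white_a_near).
- white_c_near (a point): Same point on another white rocker.
- white_d_near (a point): Same point on another white rocker.
- marker: White marker with black cap, 135 mm long, 17 mm thick at most. Origin at mid length on its underside, its axis 8 mm above along its z; y runs along its length: +y end up and free in the rest, -y end (to press with) at the stop. About 58 mm of the upper end stand free of the trough. In the rest it may lie rolled about its own axis a little.
- pen_rest: Fixed. Black foot 110 x 70 mm, blue trough 75 mm long sloping 55 degrees down towards the body's +x, stop at its low end. Origin on the worktop, z up. Trough 22 mm wide inside, walls 12 mm with flared lips above, 49 mm wide over all; floor at the stop at (0.025, 0, 0.022), running up along (-0.574, 0, 0.819); floor normal (0.819, 0, 0.574).
- rest_seat (a point): Where the marker's origin lies when it sits in the pen rest against the stop, at (-0.014, 0, 0.078) in the rest's frame.
- glue_jar: Bystander: glue jar with red cap, 56 mm wide, 95 mm high, origin under its foot.
- stamp: Bystander: red rubber stamp, 27 x 34 x 77 mm, standing, origin under its foot.
- tape_roll: Bystander: roll of brown tape lying flat, 96 mm wide, 48 mm high, origin under its middle.
- panel_mid (a point): Middle of the panel's surface, 85 mm above the worktop. White rockers' pivots lie 10 mm above the panel. Six black guard fins, 4 mm thick, 62 mm long up the slope and reaching 26 mm above the panel, stand midway between the rockers and outside the row: slots 26 mm wide, open above and at the near and far ends.
- red_place (a point): Place of the red rocker in the row: its pivot lies here, 10 mm above the panel, or up to 4 mm nearer to or farther from the panel along the normal (it was snapped in at an unknown height that this point does not show: feel for it). It is rigidly seated; only its angle moves.
Mind the look-alikes: they are no part of the job. What is shaped like the pen_rest but green is not meant.

How it is judged:
By the outcome, as a careful person would: the job done as asked, in the order asked, and still so for the second after the job is handed in, with the robot touching nothing.
It also fails if it takes over 48 s, if anything falls off the work surface, if the arm or the gripper's body presses on something with over 40 N, if the wrist force passes 120 N, or if a joint passes its speed limit or range.

## Working session

There is one attempt and no reset: what is moved stays moved. The work goes in short steps, Python scripts to look and compute and a tool call to move; the robot and the scene stay as the last step left them, time stands still between calls to the robot, and variables do not carry over. Pictures are saved under pics/ and viewed, at most 10 in all, crops included, and the job is handed in when it is done.

Besides the shell and the picture viewer there is one more tool, called after "Emit:" by a JSON object that holds its "fn" and its "kwargs", one argument or row to a line. play_rows: Moves the arm, as the interface text tells. Its arguments: {"type":"object","properties":{"increments":{"type":"array"},"grip_force":{"type":"number"}},"required":["increments"]}

```bash
ls; mkdir -p pics
cat > h.py <<'E'
import numpy as np, cv2
from scipy.spatial.transform import Rotation as R
from workcell import telemetry, camera, calibration, workorder
def toolT(o=None):
    o=o or telemetry.get_obs()
    T=np.eye(4);T[:3,:3]=R.from_euler('xyz',o['tcp_rot'],degrees=True).as_matrix();T[:3,3]=o['ee_pos'];return T
def camT(name,o=None):
    """camera->world, K"""
    c=calibration(name);f=192/np.tan(np.radians(c['vertical_fov'])/2)
    K=np.array([[f,0,c['cx']],[0,f,c['cy']],[0,0,1]])
    if 'hand_eye' in c: T=toolT(o)@np.array(c['hand_eye'])
    else:
        T=np.eye(4);T[:3,:3]=R.from_rotvec(np.ravel(c['rvec'])).as_matrix();T[:3,3]=np.ravel(c['tvec']);T=np.linalg.inv(T)
    return T,K
def cloud(d,T,K):
    v,u=np.mgrid[:d.shape[0],:d.shape[1]]
    P=np.stack([(u-K[0,2])/K[0,0]*d,(v-K[1,2])/K[1,1]*d,d],-1)
    return P@T[:3,:3].T+T[:3,3]
def proj(p,T,K):
    p=np.atleast_2d(p);c=(p-T[:3,3])@T[:3,:3];q=c@K.T;return q[:,:2]/q[:,2:]
def shoot(name,tag):
    o=telemetry.get_obs();im,d=camera(name);T,K=camT(name,o)
    np.savez(f'{tag}.npz',im=im,d=d,T=T,K=K);cv2.imwrite(f'pics/{tag}.png',im[:,:,::-1]);return im,d,T,K
def load(tag):
    z=np.load(f'{tag}.npz');return z['im'],z['d'],z['T'],z['K']
E
python3 - <<'E'
from h import *
print(telemetry.get_obs())
ims=[]
for n in('scene','top','wrist'):
    im,d,T,K=shoot(n,n+'0');ims.append(im);print(n,K[0,0],T[:3,3].round(3),T[:3,2].round(2),(d>0).mean(), calibration(n).keys())
cv2.imwrite('pics/st.png',cv2.resize(np.hstack(ims[:2]),(800,300))[:,:,::-1])
E
```

```text
pics
{'time': 0.0, 'q': array([-6.99013803e+01,  5.00907707e+00,  1.00358986e+01,  9.50993927e+01,
        1.22382722e-03,  8.99996947e+01]), 'qd': array([-0.02695509, -0.0047606 ,  0.08505702,  0.06970272,  0.13094076,
        0.13136383]), 'joint_efforts': array([ 2.26601325e-03, -5.20400763e+01,  4.64794743e+01,  1.66205404e-02,
        7.41980762e-05, -1.07973602e-05]), 'ee_pos': array([ 0.18893774, -0.51631866,  0.2496154 ]), 'tcp_rot': array([-1.79927429e+02, -1.22421287e-03,  2.00989234e+01]), 'wrist_force': array([-0.18863834,  0.50138936,  0.04823786]), 'torque': array([-0.00581074,  0.02821742, -0.06205259]), 'grasp_force': 0.0, 'opening': 0.08545424307731214}
scene 420.6432401895634 [-0.09   0.715  0.667] [ 0.63 -0.51 -0.58] 0.9959869384765625 dict_keys(['vertical_fov', 'cx', 'cy', 'rvec', 'tvec'])
top 353.9593129452769 [0.42  0.221 1.015] [ 0.12 -0.   -0.99] 0.9961700439453125 dict_keys(['vertical_fov', 'cx', 'cy', 'rvec', 'tvec'])
wrist 314.7345846565313 [ 0.265 -0.489  0.373] [-0.29 -0.11 -0.95] 0.9959259033203125 dict_keys(['vertical_fov', 'cx', 'cy', 'hand_eye'])
```

View pics/scene0.png

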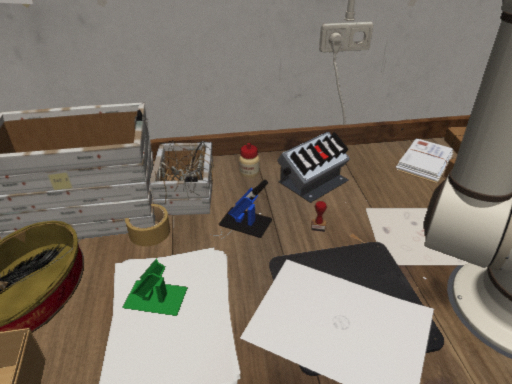

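View pics/top0.png

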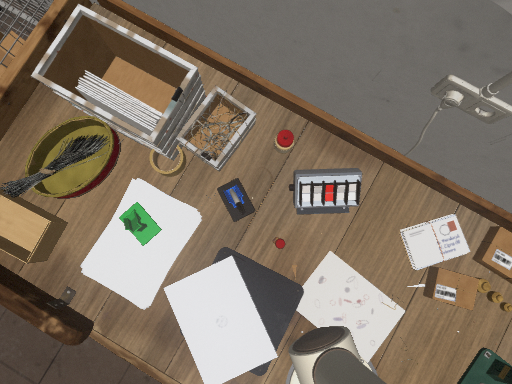

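The scene shows the blue pen rest with the marker at scene (245,210) / top (237,198). The green look-alike is at scene (155,290) / top (140,222) and is not the one meant. The switch box is at top (327,190), with the red rocker in the middle at (330,193). The jar is at top (285,140), the stamp at (280,243) and the tape at (167,160).

Run:
```python
from h import *
for n in('scene0','top0'):
    im,d,T,K=load(n);P=cloud(d,T,K)
    h=cv2.cvtColor(im,cv2.COLOR_RGB2HSV);H,S,V=[h[...,i].astype(int) for i in range(3)]
    ms={'blue':(H>105)&(H<130)&(S>120)&(V>50),'red':((H<6)|(H>174))&(S>170)&(V>80)}
    for k,m in ms.items():
        m=m&(d>0)
        c,l,s,ce=cv2.connectedComponentsWithStats(m.astype(np.uint8))
        for i in range(1,c):
            if s[i,4]<12: continue
            q=P[l==i];q=q[np.isfinite(q).all(1)]
            print(n,k,ce[i].round(),s[i,4],np.median(q,0).round(3),np.percentile(q,3,0).round(3),np.percentile(q,97,0).round(3))
im,d,T,K=load('top0');P=cloud(d,T,K)
# high points close to rest & box
for nm,(u0,u1,v0,v1) in {'rest':(215,262,175,225),'box':(285,368,160,220)}.items():
    q=P[v0:v1,u0:u1].reshape(-1,3);c=im[v0:v1,u0:u1].reshape(-1,3)
    for z in(0.02,.04,.06,.08,.1,.12,.14):
        w=q[(q[:,2]>z-.005)&(q[:,2]<z+.005)]
        if len(w): print(nm,z,len(w),w.mean(0).round(3),w.min(0).round(3),w.max(0).round(3))
a=cv2.resize(load('scene0')[0][120:245,205:375],None,fx=4.6,fy=4.6,interpolation=2)
cv2.imwrite('pics/c1.png',a[:,:,::-1]);print(a.shape)
```

```text
scene0 blue [244. 209.] 496 [0.509 0.273 0.047] [0.494 0.248 0.007] [0.537 0.292 0.088]
scene0 red [249. 151.] 190 [0.671 0.134 0.076] [0.657 0.112 0.062] [0.695 0.151 0.09 ]
scene0 red [318. 148.] 27 [0.537 0.012 0.099] [0.529 0.004 0.093] [0.543 0.022 0.105]
scene0 red [324. 156.] 36 [0.512 0.015 0.091] [0.504 0.004 0.086] [0.521 0.031 0.099]
scene0 red [321. 206.] 69 [0.389 0.149 0.073] [0.382 0.138 0.065] [0.4   0.156 0.076]
scene0 red [320. 220.] 25 [0.389 0.148 0.03 ] [0.386 0.144 0.023] [0.392 0.152 0.038]
scene0 red [ 22. 323.] 24 [0.524 0.754 0.03 ] [0.522 0.747 0.021] [0.526 0.759 0.034]
scene0 red [  9. 328.] 40 [0.524 0.773 0.035] [0.522 0.761 0.026] [0.526 0.786 0.04 ]
top0 blue [234. 195.] 168 [0.526 0.267 0.063] [0.494 0.243 0.024] [0.552 0.291 0.092]
top0 red [285. 138.] 211 [0.679 0.127 0.079] [0.66  0.108 0.075] [0.699 0.146 0.095]
top0 red [329. 188.] 54 [0.539 0.017 0.103] [0.532 0.008 0.097] [0.546 0.026 0.109]
top0 red [328. 197.] 56 [0.516 0.017 0.094] [0.509 0.008 0.091] [0.524 0.026 0.097]
top0 red [280. 243.] 64 [0.397 0.144 0.076] [0.387 0.133 0.073] [0.408
[... 209 characters left out ...]
55] [0.546 0.291 0.065]
rest 0.08 49 [0.511 0.26  0.081] [0.492 0.241 0.075] [0.532 0.284 0.085]
rest 0.1 9 [0.504 0.255 0.101] [0.5   0.248 0.096] [0.509 0.261 0.105]
rest 0.12 16 [0.491 0.249 0.12 ] [0.484 0.24  0.115] [0.497 0.255 0.124]
rest 0.14 20 [0.477 0.242 0.138] [0.473 0.237 0.135] [0.482 0.247 0.142]
box 0.04 2 [0.509 0.104 0.043] [0.505 0.104 0.043] [0.514 0.104 0.044]
box 0.06 118 [0.497 0.02  0.062] [ 0.493 -0.072  0.057] [0.561 0.105 0.065]
box 0.08 163 [0.546 0.049 0.081] [ 0.502 -0.07   0.075] [0.597 0.118 0.085]
box 0.1 860 [0.549 0.018 0.1  ] [ 0.495 -0.07   0.095] [0.59  0.106 0.105]
box 0.12 73 [0.544 0.016 0.119] [ 0.532 -0.06   0.115] [0.553 0.094 0.125]
(575, 782, 3)
```

View pics/c1.png

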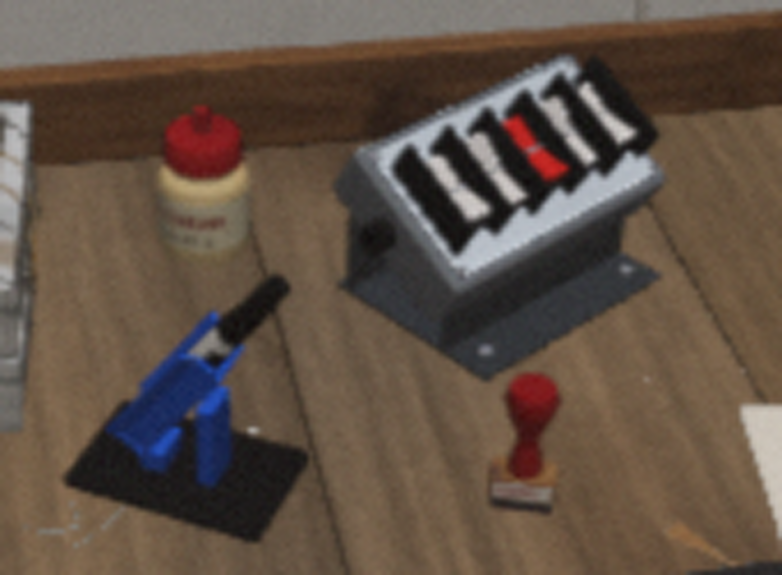

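The crop confirms the targets. The blue rest holds the marker with its black cap up and free. The red rocker is at crop (535,150), fourth from the left, which is the centre-side place. Next I'll plan a look over the box and then one over the rest.

```bash
cat >> h.py <<'E'
def pose(p,yaw,tilt):
    """tool z leans 'tilt' deg from straight down towards heading yaw; tool x forward-up"""
    a,t=np.radians([yaw,tilt]);c,s=np.cos(a),np.sin(a)
    z=np.array([np.sin(t)*c,np.sin(t)*s,-np.cos(t)]);y=np.array([s,-c,0]);x=np.cross(y,z)
    T=np.eye(4);T[:3,:3]=np.stack([x,y,z],1);T[:3,3]=p;return T
def rel(T,B):
    D=np.linalg.inv(B)@T
    return (D[:3,3]*1000).round(1).tolist(),np.degrees(R.from_matrix(D[:3,:3]).as_rotvec()).round(2).tolist()
E
python3 - <<'E'
from h import *
B=toolT()
print(rel(pose([.33,-.3,.33],0,15),B)); print(rel(pose([.45,.02,.275],0,30),B))
B=pose([.45,.02,.275],0,30);print(rel(pose([.41,.21,.255],25,35),B))
E
```

```text
([206.8, -154.8, -80.1], [-2.69, 14.86, 19.98])
([429.5, -414.0, -24.8], [-5.32, 29.7, 19.62])
([-44.6, -190.0, -2.7], [13.44, 4.92, -21.09])
```

Emit:
{"fn": "play_rows", "kwargs": {
  "increments": [
    [[103, -77, -40], [-1.3, 7.4, 10], 0],
    [[207, -155, -80], [-2.7, 14.9, 20], 0],
    [[207, -155, -80], [-2.7, 14.9, 20], 0],
    [[207, -155, -80], [-2.7, 14.9, 20], 0],
    [[207, -155, -80], [-2.7, 14.9, 20], 0],
    [[207, -155, -80], [-2.7, 14.9, 20], 0],
    [[430, -414, -25], [-5.3, 29.7, 19.6], 0],
    [[430, -414, -25], [-5.3, 29.7, 19.6], 0],
    [[430, -414, -25], [-5.3, 29.7, 19.6], 0],
    [[430, -414, -25], [-5.3, 29.7, 19.6], 0],
    [[430, -414, -25], [-5.3, 29.7, 19.6], 0],
    [[430, -414, -25], [-5.3, 29.7, 19.6], 0],
    [[430, -414, -25], [-5.3, 29.7, 19.6], 0],
    [[430, -414, -25], [-5.3, 29.7, 19.6], 0],
    [[430, -414, -25], [-5.3, 29.7, 19.6], 0],
    [[430, -414, -25], [-5.3, 29.7, 19.6], 0],
    [[430, -414, -25], [-5.3, 29.7, 19.6], 0]
  ]
}}

```text
time: 1.85
ee_pos: [0.4506, 0.0056, 0.2757]
tcp_rot: [-179.9, -30.0, 0.7]
wrist_force: [-0.5, 0.0, 0.3]
opening: 0.0855
grasp_force: 0.0
```

Run:
```python
from h import *
im,d,T,K=shoot('wrist','box1');print(toolT().round(3))
P=cloud(d,T,K)
h=cv2.cvtColor(im,cv2.COLOR_RGB2HSV);H,S,V=[h[...,i].astype(int) for i in range(3)]
m=((H<6)|(H>174))&(S>150)&(V>60)
c,l,s,ce=cv2.connectedComponentsWithStats(m.astype(np.uint8))
for i in range(1,c):
    if s[i,4]<30: continue
    q=P[l==i];print(ce[i].round(),s[i].tolist(),np.median(q,0).round(4),np.percentile(q,2,0).round(4),np.percentile(q,98,0).round(4))
```

```text
[[ 0.866  0.013  0.501  0.451]
 [ 0.011 -1.     0.008  0.006]
 [ 0.501 -0.001 -0.866  0.276]
 [ 0.     0.     0.     1.   ]]
[155.  72.] [135, 52, 41, 40, 1212] [0.6754 0.1238 0.079 ] [0.6588 0.1049 0.063 ] [0.6992 0.1463 0.0947]
[240. 177.] [230, 168, 21, 20, 396] [0.5387 0.0175 0.1025] [0.5295 0.007  0.0957] [0.5475 0.0272 0.1081]
[241. 199.] [231, 190, 20, 19, 367] [0.517  0.0164 0.0935] [0.5076 0.0068 0.0912] [0.5264 0.027  0.0957]
```

View pics/box1.png

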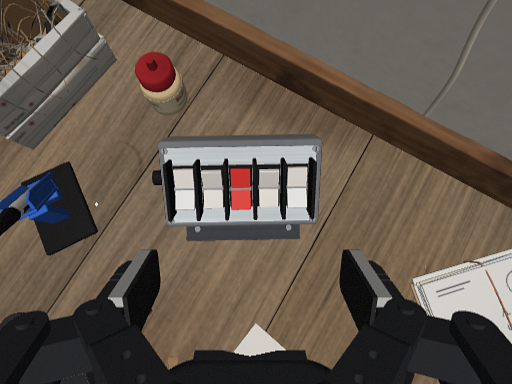

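The picture shows the box upright, with red in the middle place at (240,188). The near halves point down in the image.

Run:
```python
from h import *
im,d,T,K=load('box1');P=cloud(d,T,K)
def plane(q):
    c=np.median(q,0)
    for _ in range(4):
        n=np.linalg.svd(q-q.mean(0),full_matrices=0)[2][2];r=(q-q.mean(0))@n;q=q[abs(r)<2.0*r.std()+1e-4]
    n*=np.sign(n[2]);return q.mean(0),n,r.std()
pan=np.concatenate([P[216:221,175:305].reshape(-1,3),P[150:157,172:308].reshape(-1,3)])
c0,n,s=plane(pan);print('panel',c0.round(4),n.round(3),s.round(4),'tilt',np.degrees(np.arccos(n[2])),'yaw',np.degrees(np.arctan2(-n[1],-n[0])))
# panel outline by silhouette: rectangle of light/grey panel
g=P[(abs((P-c0)@n)<.004)&(np.linalg.norm(P-c0,axis=2)<.12)]
yw=np.degrees(np.arctan2(-n[1],-n[0]))
rr=cv2.minAreaRect((g[:,:2]*1000).astype(np.float32));print('rect',rr)
h=cv2.cvtColor(im,cv2.COLOR_RGB2HSV);H,S,V=[h[...,i].astype(int) for i in range(3)]
# fin tops: points 20..28 mm above panel
hh=(P-c0)@n
f=(hh>.021)&(hh<.029)&(np.linalg.norm(P-c0,axis=2)<.12)
k,l,st,ce=cv2.connectedComponentsWithStats(f.astype(np.uint8))
for i in range(1,k):
    if st[i,4]<40: continue
    q=P[l==i];v=np.linalg.svd(q-q.mean(0),full_matrices=0)[2][0];v*=np.sign(v[0])
    print('fin',q.mean(0).round(4),len(q),v.round(3),'yaw',np.degrees(np.arctan2(v[1],v[0])).round(2),hh[l==i].mean().round(4))
m=((H<6)|(H>174))&(S>150)&(V>60)
for v0,v1 in((170,184),(193,206)):
    q=P[v0:v1,234:247].reshape(-1,3);c,nn,s=plane(q);a=np.degrees(np.arctan2(-nn[0],nn[2]))
    print('red',c.round(4),'height',((c-c0)@n*1e3).round(1),'slope vs panel rad',np.radians(a-np.degrees(np.arctan2(-n[0],n[2]))).round(3))
im2,d2,T2,K2=load('top0')
print(proj(c0,T2,K2))
B=toolT();print(rel(pose([.41,.21,.255],25,35),B))
```

```text
panel [0.5401 0.0183 0.0899] [-0.5   -0.017  0.866] 0.0006 tilt 29.99670318337462 yaw 1.920474305411894
rect ((535.8291625976562, 17.527618408203125), (85.24327850341797, 173.85403442382812), 1.742974877357483)
fin [ 0.5245 -0.0277  0.1077] 236 [0.869 0.021 0.494] yaw 1.39 0.024
fin [ 0.5255 -0.0575  0.1077] 242 [0.867 0.023 0.498] yaw 1.52 0.024
fin [0.5214 0.0617 0.1076] 241 [0.867 0.027 0.498] yaw 1.81 0.024
fin [0.5225 0.0319 0.1078] 230 [0.864 0.027 0.502] yaw 1.78 0.0241
fin [0.5237 0.0022 0.108 ] 223 [0.866 0.019 0.499] yaw 1.25 0.0241
fin [0.5204 0.0915 0.1076] 246 [0.865 0.027 0.502] yaw 1.76 0.024
red [0.5388 0.0174 0.1048] height 13.6 slope vs panel rad 0.957
red [0.5169 0.0173 0.0936] height 14.8 slope vs panel rad -0.378
[[327.3393919  188.24003934]]
([-43.4, -204.9, -0.8], [12.99, 4.86, -20.49])
```

Box yaw is 1.7°, the panel tilt is 30.0°, and the slot's centre line is at y≈0.017 at x=0.523. The red near half is raised, with a slope of about 0.38 rad. Next I'll look at the rest.

Emit:
{"fn": "play_rows", "kwargs": {
  "increments": [
    [[-43, -205, -1], [13, 4.9, -20.5], 0],
    [[-43, -205, -1], [13, 4.9, -20.5], 0],
    [[-43, -205, -1], [13, 4.9, -20.5], 0],
    [[-43, -205, -1], [13, 4.9, -20.5], 0],
    [[-43, -205, -1], [13, 4.9, -20.5], 0],
    [[-43, -205, -1], [13, 4.9, -20.5], 0],
    [[-43, -205, -1], [13, 4.9, -20.5], 0],
    [[-43, -205, -1], [13, 4.9, -20.5], 0]
  ]
}}

```text
time: 2.7
ee_pos: [0.4151, 0.2001, 0.2552]
tcp_rot: [-180.0, -35.0, 25.7]
wrist_force: [0.4, -0.4, 0.8]
opening: 0.0857
grasp_force: 0.0
```

Run:
```python
from h import *
im,d,T,K=shoot('wrist','rest1');print(toolT().round(3),telemetry.get_obs()['q'].round(1))
P=cloud(d,T,K)
h=cv2.cvtColor(im,cv2.COLOR_RGB2HSV);H,S,V=[h[...,i].astype(int) for i in range(3)]
m=(H>105)&(H<130)&(S>120)&(V>50);k,l,s,ce=cv2.connectedComponentsWithStats(m.astype(np.uint8))
for i in range(1,k):
  if s[i,4]>50:
    q=P[l==i];print(ce[i].round(),s[i].tolist(),q.min(0).round(3),q.max(0).round(3))
```

```text
[[ 0.738  0.435  0.517  0.415]
 [ 0.356 -0.901  0.25   0.2  ]
 [ 0.574 -0.    -0.819  0.255]
 [ 0.     0.     0.     1.   ]] [ 2.57e+01 -4.20e+01 -3.27e+01  6.42e+01  1.00e-01  1.80e+02]
[239. 169.] [219, 151, 39, 48, 750] [0.411 0.198 0.007] [0.567 0.3   0.402]
```

View pics/rest1.png

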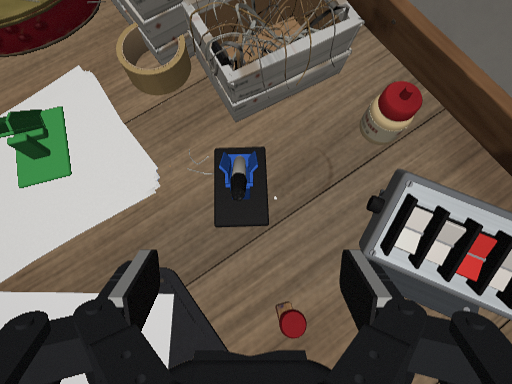

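The picture shows the blue rest at (240,170) with its black foot, and the marker cap's end at (239,195) pointing at the camera. q6 sits at its limit of 180°, so I'll turn the grasp about the tool's own z. Since that is the marker's axis, the turn does no harm.

Run:
```python
from h import *
from scipy.optimize import least_squares
im,d,T,K=load('rest1');P=cloud(d,T,K)
h=cv2.cvtColor(im,cv2.COLOR_RGB2HSV);H,S,V=[h[...,i].astype(int) for i in range(3)]
roi=np.zeros(d.shape,bool);roi[140:235,205:280]=1
print('wood z',np.median(P[140:145,205:280,2]).round(4))
m=roi&(V<70)&(P[...,2]<.02)&(P[...,2]>-.01)
k,l,s,ce=cv2.connectedComponentsWithStats(m.astype(np.uint8));i=1+np.argmax(s[1:,4])
q=P[l==i];print('foot z',np.median(q[:,2]).round(4));rr=cv2.minAreaRect((q[:,:2]*1000).astype(np.float32));print('foot',rr)
b=roi&(H>105)&(H<130)&(S>120)&(V>50)
mk=roi&~b&(P[...,2]>.045)
q=P[mk];print('marker pts',len(q),q.min(0).round(3),q.max(0).round(3))
q=q[q[:,2]>.085]
def res(p):
    a=np.array([np.cos(p[0])*np.cos(p[1]),np.cos(p[0])*np.sin(p[1]),np.sin(p[0])]);a=-a*[1,1,-1]
    r=q-[p[2],p[3],.11];r=r-np.outer(r@a,a);return np.linalg.norm(r,axis=1)-p[4]
f=least_squares(res,[np.radians(55),np.radians(25),.5,.25,.0082],loss='soft_l1',f_scale=.001)
print('cyl elev,yaw',np.degrees(f.x[:2]).round(1),'point at z=.11',f.x[2:].round(4),'rms',np.sqrt((f.fun**2).mean()).round(4))
a=np.array([-np.cos(f.x[0])*np.cos(f.x[1]),-np.cos(f.x[0])*np.sin(f.x[1]),np.sin(f.x[0])])
t=(P[mk]-[f.x[2],f.x[3],.11])@a;print('top end t',np.percentile(t,[90,98,100]).round(4),'at',(np.array([f.x[2],f.x[3],.11])+a*np.percentile(t,98)).round(4))
for t0 in np.arange(-.07,.05,.01):
    w=P[mk][(t>t0)&(t<t0+.01)]; 
    if len(w)>3:
        r=w-[f.x[2],f.x[3],.11];r=r-np.outer(r@a,a);print(t0.round(2),len(w),np.median(np.linalg.norm(r,axis=1)).round(4),end=' | ')
for nm in('top0','scene0'):
    im2,d2,T2,K2=load(nm);e=np.array([f.x[2],f.x[3],.11]);print(nm,proj([e,e+a*.04],T2,K2).round(1))
```

```text
wood z -0.0002
foot z 0.0078
foot ((518.966552734375, 264.2326965332031), (108.84920501708984, 70.65174865722656), 27.397531509399414)
marker pts 599 [0.411 0.198 0.045] [0.54  0.282 0.402]
cyl elev,yaw [70.1 31.9] point at z=.11 [0.4927 0.2503 0.0078] rms 0.0034
top end t [0.0331 0.308  0.308 ] at [0.4036 0.1948 0.3996]
-0.07 25 0.0235 | -0.06 26 0.0206 | -0.05 27 0.0181 | -0.04 30 0.0154 | -0.03 37 0.0127 | -0.02 23 0.0105 | -0.01 53 0.0081 | 0.0 52 0.0059 | 0.01 61 0.0041 | 0.02 59 0.004 | 0.03 153 0.0097 | top0 [[239.1 205.8]
 [241.5 209.3]]
scene0 [[256.4 187.7]
 [262.4 175. ]]
```

Run:
```python
from h import *
from scipy.optimize import least_squares
im,d,T,K=load('rest1');P=cloud(d,T,K)
h=cv2.cvtColor(im,cv2.COLOR_RGB2HSV);H,S,V=[h[...,i].astype(int) for i in range(3)]
roi=np.zeros(d.shape,bool);roi[140:235,205:280]=1
b=roi&(H>100)&(H<135)&(S>90)
mk=roi&~cv2.dilate(b.astype(np.uint8),np.ones((2,2))).astype(bool)&(P[...,2]>.085)&(P[...,2]<.17)
q=P[mk];print(len(q),q.min(0).round(3),q.max(0).round(3))
def A(e,y): return np.array([-np.cos(e)*np.cos(y),-np.cos(e)*np.sin(y),np.sin(e)])
# expected axis from rest frame
y=np.radians(27.4);Rz=R.from_euler('z',27.4,degrees=True).as_matrix();o=np.array([.519,.2642,0])
seat=o+Rz@[-.014,0,.078];ax0=seat+Rz@[.819,0,.574]*np.array(.008);a=A(np.radians(55),y);print('rest-based mid axis',ax0.round(4),'top end',(ax0+a*.0675).round(4),'axis at z=.12',(ax0+a*(.12-ax0[2])/a[2]).round(4))
for z0 in np.arange(.085,.17,.006):
    w=q[(q[:,2]>=z0)&(q[:,2]<z0+.006)]
    if len(w)<4: continue
    r=w-ax0;t=r@a;pr=r-np.outer(t,a);lat=pr@np.array([-np.sin(y),np.cos(y),0]);up=pr@(Rz@[.819,0,.574])
    print(z0.round(3),len(w),'t',t.min().round(3),t.max().round(3),'lat',lat.min().round(4),lat.max().round(4),'up',up.min().round(4),up.max().round(4))
# two-view rays: black cap end in top and wrist
bl=(P[...,2]>.125)&(P[...,2]<.17)&roi
print('highest cap pts',P[bl].mean(0).round(4))
```

```text
406 [0.47  0.236 0.085] [0.515 0.265 0.141]
rest-based mid axis [0.5124 0.2608 0.0826] top end [0.478  0.243  0.1379] axis at z=.12 [0.4891 0.2487 0.12  ]
0.085 23 t 0.001 0.008 lat -0.0069 0.0047 up -0.0016 0.004
0.091 22 t 0.008 0.016 lat -0.0069 0.0055 up -0.0015 0.0039
0.097 13 t 0.015 0.024 lat -0.0069 0.0053 up -0.0002 0.004
0.103 32 t 0.023 0.032 lat -0.0078 0.005 up -0.0033 0.0044
0.109 30 t 0.03 0.04 lat -0.0069 0.0056 up -0.0017 0.0045
0.115 40 t 0.037 0.049 lat -0.0068 0.0056 up -0.003 0.004
0.121 38 t 0.045 0.055 lat -0.0068 0.0052 up -0.0033 0.0035
0.127 40 t 0.053 0.068 lat -0.0059 0.005 up -0.009 0.0031
0.133 140 t 0.06 0.07 lat -0.0059 0.0056 up -0.0086 0.0028
0.139 28 t 0.067 0.071 lat -0.0043 0.0036 up -0.0016 0.0023
highest cap pts [0.4783 0.2428 0.1351]
```

```bash
cat >> h.py <<'E'
def rz(T,deg):
    D=np.eye(4);D[:3,:3]=R.from_euler('z',deg,degrees=True).as_matrix();return T@D
YR=27.4;_Rz=R.from_euler('z',YR,degrees=True).as_matrix()
AX=np.array([.5124,.2608,.0826])+_Rz@[-.003*.819,-.0006,-.003*.574]
UP=_Rz@[-.5736,0,.8192]
def grasp(t): return rz(pose(AX+UP*t,YR,35),-12)
E
python3 - <<'E'
from h import *
B=toolT();print((np.linalg.inv(grasp(0))@B)[:3,3].round(3));print(rel(grasp(.13),B),rel(grasp(.044),B),grasp(.044)[:3,3].round(4))
E
```

```text
[ 0.006  0.01  -0.207]
([-8.6, -9.5, 76.8], [0.92, 0.07, -13.34]) ([-8.6, -10.9, 162.8], [0.92, 0.07, -13.34]) [0.4881 0.2475 0.1169]
```

Emit:
{"fn": "play_rows", "kwargs": {
  "increments": [
    [[-8.6, -9.5, 40], [0.9, 0.1, -7], 0.3],
    [[-8.6, -9.5, 77], [0.9, 0.1, -13.3], 0.3],
    [[-8.6, -9.5, 77], [0.9, 0.1, -13.3], 0.3],
    [[-8.6, -10, 105], [0.9, 0.1, -13.3], 0.3],
    [[-8.6, -10.4, 130], [0.9, 0.1, -13.3], 0.3],
    [[-8.6, -10.7, 150], [0.9, 0.1, -13.3], 0.3],
    [[-8.6, -10.9, 163], [0.9, 0.1, -13.3], 0.3],
    [[-8.6, -10.9, 163], [0.9, 0.1, -13.3], 0.3],
    [[-8.6, -10.9, 163], [0.9, 0.1, -13.3], 0.3]
  ]
}}

```text
time: 3.65
ee_pos: [0.4877, 0.2487, 0.1175]
tcp_rot: [171.7, -34.2, 42.0]
wrist_force: [-0.0, 1.3, 0.2]
opening: 0.0603
grasp_force: 0.0
```

Run:
```python
from h import *
print(rel(grasp(.044),toolT()),telemetry.get_obs()['q'].round(1))
im,d,T,K=shoot('wrist','pre');print(proj([AX+UP*.0695,AX+UP*.01],T,K).round(0))
```

```text
([-0.7, 1.1, 0.3], [-0.05, -0.05, 0.03]) [ 26.8 -28.9 -41.1  42.7   0.4 167.5]
[[253. 313.]
 [252. 240.]]
```

View pics/pre.png

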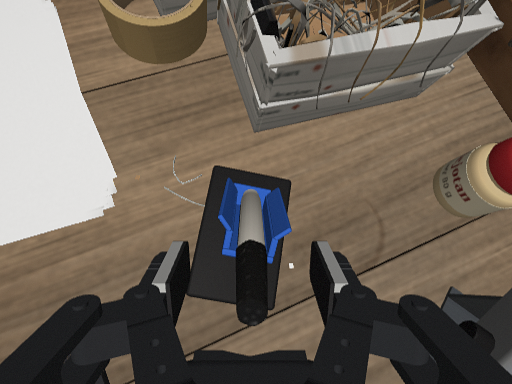

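The marker lies centred between the pads: cap at (252,290), pads at (175,285) and (325,285), with the trough clear ahead. Closing the fingers now.

Emit:
{"fn": "play_rows", "kwargs": {
  "increments": [
    [[-0.7, 0.8, 0], [0, 0, 0], 0.6],
    [[-0.7, 0.8, 0], [0, 0, 0], 0.75],
    [[-0.7, 0.8, 0], [0, 0, 0], 0.85],
    [[-0.7, 0.8, 0], [0, 0, 0], 1],
    [[-0.7, 0.8, 0], [0, 0, 0], 1],
    [[-0.7, 0.8, 0], [0, 0, 0], 1],
    [[-0.7, 0.8, 0], [0, 0, 0], 1]
  ],
  "grip_force": 60
}}

```text
time: 4.4
ee_pos: [0.4876, 0.2485, 0.117]
tcp_rot: [171.7, -34.2, 42.2]
wrist_force: [-4.3, -3.1, 6.4]
opening: 0.0131
grasp_force: 58.8
```

Run:
```python
from h import *
o=telemetry.get_obs();np.save('gpose.npy',toolT(o));print(toolT(o).round(4),o['torque'])
```

```text
[[ 0.6132  0.6036  0.5095  0.4876]
 [ 0.5551 -0.7882  0.2657  0.2485]
 [ 0.562   0.1199 -0.8184  0.117 ]
 [ 0.      0.      0.      1.    ]] [-0.5692848   0.51091097 -0.23067765]
```

Emit:
{"fn": "play_rows", "kwargs": {
  "increments": [
    [[0, 0, -4], [0, 0, 0], 1],
    [[0, 0, -10], [0, 0, 0], 1],
    [[0, 0, -25], [0, 0, 0], 1],
    [[0, 0, -45], [0, 0, 0], 1],
    [[0, 0, -70], [0, 0, 0], 1],
    [[0, 0, -100], [0, 0, 0], 1],
    [[0, 0, -125], [0, 0, 0], 1],
    [[0, 0, -125], [0, 0, 0], 1],
    [[0, 0, -125], [0, 0, 0], 1]
  ]
}}

```text
time: 5.3
ee_pos: [0.4237, 0.2153, 0.2186]
tcp_rot: [171.7, -34.2, 42.2]
wrist_force: [-0.1, 0.8, 0.5]
opening: 0.0129
grasp_force: 58.6
```

Run:
```python
from h import *
o=telemetry.get_obs();print(o['wrist_force'].round(1),o['opening'],o['q'].round(1))
im,d,T,K=shoot('wrist','held')
Q=cloud(d,np.linalg.inv(toolT(o))@T,K)  # tool frame
m=(d>0)&(np.abs(Q[...,0])<.03)&(np.abs(Q[...,1])<.02)&(Q[...,2]>.022)&(Q[...,2]<.14)
q=Q[m];print(len(q))
for z in np.arange(.022,.14,.008):
    w=q[(q[:,2]>=z)&(q[:,2]<z+.008)]
    if len(w)>3: print(z.round(3),len(w),'x',w[:,0].min().round(4),w[:,0].max().round(4),'y',np.percentile(w[:,1],[2,98]).round(4),'zmax',w[:,2].max().round(4))
```

```text
[-0.1  0.8  0.5] 0.012889933902708232 [ 26.6 -40.8 -36.3  59.5   0.6 167.2]
1113
0.022 150 x 0.0028 0.0073 y [-0.0063  0.0059] zmax 0.0299
0.03 160 x 0.0008 0.007 y [-0.0072  0.0065] zmax 0.0379
0.038 143 x -0.001 0.007 y [-0.0071  0.007 ] zmax 0.046
0.046 126 x -0.0005 0.0073 y [-0.0072  0.0067] zmax 0.054
0.054 108 x -0.0003 0.0072 y [-0.0074  0.0069] zmax 0.0619
0.062 101 x -0.0006 0.0075 y [-0.0072  0.0071] zmax 0.07
0.07 92 x -0.0003 0.0072 y [-0.0073  0.0068] zmax 0.0779
0.078 78 x -0.0 0.0075 y [-0.0073  0.0067] zmax 0.0859
0.086 74 x 0.0002 0.0073 y [-0.0072  0.0069] zmax 0.0939
0.094 40 x 0.0 0.0071 y [-0.0068  0.0068] zmax 0.1018
0.102 40 x 0.0016 0.0062 y [-0.0055  0.0054] zmax 0.1098
```

View pics/held.png

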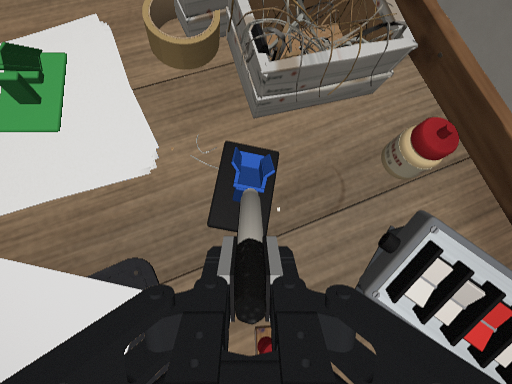

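The marker is held true to the tool axis: radius 7 mm, tip 110 mm ahead of the TCP, centred within 0.5 mm. The rest behind it at (250,170) is empty. Next I'll work out the press pose.

```bash
cat >> h.py <<'E'
YB=1.65;TL=.110
_Rb=R.from_euler('z',YB,degrees=True).as_matrix();N=_Rb@[-.5,0,.866];U=_Rb@[.866,0,.5]
C0=np.array([.5401,.0183,.0899]);J=np.array([.5268,.0172,.0957])
PP=J-N*((J-C0)@N)-.013*U   # on panel under the press point
def press(h): return rz(pose(PP+N*(h+TL),YB,30),-12)
E
python3 - <<'E'
from h import *
print((J-C0)@N,PP.round(4),press(.06)[:3,3].round(4));B=toolT();print(rel(press(.06),B))
E
```

```text
0.011685879372290903 [0.5214 0.017  0.0791] [0.4364 0.0146 0.2263]
([-98.7, 166.9, -53.9], [-12.62, -7.66, 21.9])
```

Emit:
{"fn": "play_rows", "kwargs": {
  "increments": [
    [[-25, 42, -25], [-3.2, -1.9, 5.5], 1],
    [[-50, 84, -40], [-6.4, -3.8, 11], 1],
    [[-75, 126, -54], [-9.5, -5.7, 16.5], 1],
    [[-99, 167, -54], [-12.6, -7.7, 21.9], 1],
    [[-99, 167, -54], [-12.6, -7.7, 21.9], 1],
    [[-99, 167, -54], [-12.6, -7.7, 21.9], 1],
    [[-99, 167, -54], [-12.6, -7.7, 21.9], 1],
    [[-99, 167, -54], [-12.6, -7.7, 21.9], 1],
    [[-99, 167, -54], [-12.6, -7.7, 21.9], 1]
  ]
}}

```text
time: 6.25
ee_pos: [0.4363, 0.0154, 0.227]
tcp_rot: [173.2, -29.3, 15.6]
wrist_force: [-0.2, -0.1, -0.2]
opening: 0.0128
grasp_force: 58.8
```

Run:
```python
from h import *
o=telemetry.get_obs();im,d,T,K=shoot('wrist','hov');B=toolT(o)
for h in(.06,.035,.024): print(h,rel(press(h),B))
P=cloud(d,T,K);hh=(P-C0)@N
f=(hh>.021)&(hh<.029)&(np.linalg.norm(P-C0,axis=2)<.12)
k,l,st,ce=cv2.connectedComponentsWithStats(f.astype(np.uint8))
for i in range(1,k):
    if st[i,4]>40: print('fin',ce[i].round(0),P[l==i].mean(0).round(4),len(P[l==i]))
h=cv2.cvtColor(im,cv2.COLOR_RGB2HSV);H,S,V=[h[...,i].astype(int) for i in range(3)]
m=((H<6)|(H>174))&(S>150)&(V>60)&(np.linalg.norm(P-C0,axis=2)<.06)
k,l,st,ce=cv2.connectedComponentsWithStats(m.astype(np.uint8))
for i in range(1,k):
    if st[i,4]>30: q=P[l==i];print('red',ce[i].round(),st[i].tolist(),np.percentile(q,2,0).round(4),np.percentile(q,98,0).round(4))
Q=cloud(d,np.linalg.inv(B)@T,K);q=Q[(abs(Q[...,0])<.02)&(abs(Q[...,1])<.02)&(Q[...,2]>.06)&(Q[...,2]<.118)]
print('tip',np.percentile(q[:,1],[2,98]).round(4),q[:,2].max().round(4),o['wrist_force'].round(1))
print('press px',proj(PP+N*.018,T,K).round(0))
cv2.imwrite('pics/hovc.png',cv2.resize(im[90:290,120:400],None,fx=2.8,fy=2.8)[:,:,::-1])
```

```text
0.06 ([-0.5, 0.8, 0.7], [-0.09, -0.03, 0.11])
0.035 ([-0.5, 0.8, 25.7], [-0.09, -0.03, 0.11])
0.024 ([-0.5, 0.8, 36.7], [-0.09, -0.03, 0.11])
fin [171. 147.] [0.5208 0.0916 0.1078] 352
fin [205. 154.] [0.5215 0.0618 0.1077] 332
fin [238. 161.] [0.5224 0.032  0.1078] 308
fin [271. 168.] [0.5234 0.0023 0.1076] 314
fin [304. 174.] [ 0.5246 -0.0275  0.1077] 325
fin [336. 182.] [ 0.525  -0.0573  0.1072] 336
red [257. 150.] [244, 137, 27, 27, 537] [0.5298 0.0074 0.0954] [0.5473 0.0276 0.1081]
red [252. 176.] [240, 163, 25, 26, 495] [0.507  0.0068 0.0911] [0.526  0.0269 0.0955]
tip [-0.0074  0.0068] 0.1094 [-0.2 -0.1 -0.2]
press px [[251. 179.]]
```

View pics/hovc.png

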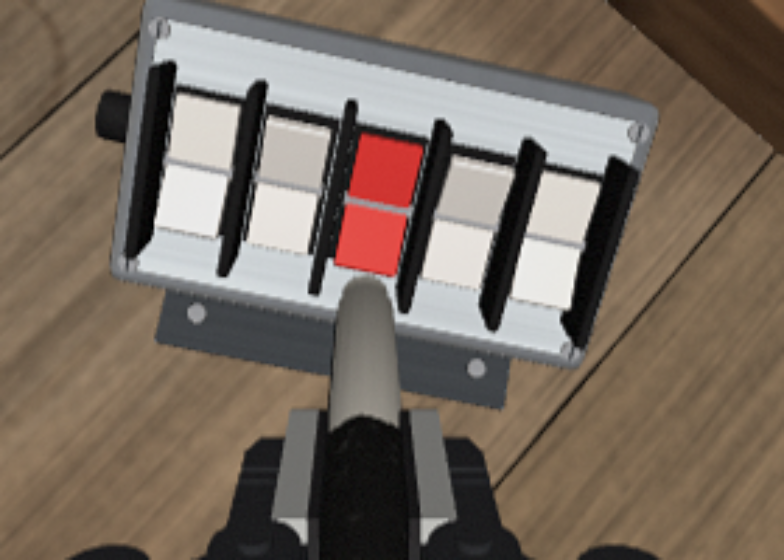

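The marker is centred on the red slot, with its tip at crop (365,290) and the fins at 335 and 410. Descending into the slot now.

Emit:
{"fn": "play_rows", "kwargs": {
  "increments": [
    [[-0.4, 0.6, 14], [0, 0, 0.1], 1],
    [[-0.4, 0.6, 26], [0, 0, 0.1], 1],
    [[-0.4, 0.6, 33], [0, 0, 0.1], 1],
    [[-0.4, 0.6, 36], [0, 0, 0.1], 1],
    [[-0.4, 0.6, 36], [0, 0, 0.1], 1],
    [[-0.4, 0.6, 36], [0, 0, 0.1], 1]
  ]
}}

```text
time: 6.9
ee_pos: [0.4542, 0.0142, 0.1961]
tcp_rot: [173.2, -29.3, 15.3]
wrist_force: [-0.5, 0.5, -0.4]
opening: 0.0126
grasp_force: 58.8
```

```bash
cat > st.py <<'E'
from h import *
o=telemetry.get_obs();B=toolT(o);t=B[:3,3]+B[:3,2]*TL
print('tip h above panel',((t-C0)@N*1e3).round(2),'from J along U',((t-J)@U*1e3).round(1),'lat',((t-J)@np.cross(N,U)*1e3).round(1),'F·N',(o['wrist_force']@N).round(2),o['wrist_force'].round(1),o['opening'].round(4),o['grasp_force'].round(0),o['time'])
E
python3 st.py
```

```text
Traceback (most recent call last):
  File "st.py", line 3, in <module>
    print('tip h above panel',((t-C0)@N*1e3).round(2),'from J along U',((t-J)@U*1e3).round(1),'lat',((t-J)@np.cross(N,U)*1e3).round(1),'F·N',(o['wrist_force']@N).round(2),o['wrist_force'].round(1),o['opening'].round(4),o['grasp_force'].round(0),o['time'])
                                                                                                                                                                                                     ^^^^^^^^^^^^^^^^^^
AttributeError: 'float' object has no attribute 'round'
```

Now I'll feel downward in small steps.

Emit:
{"fn": "play_rows", "kwargs": {
  "increments": [
    [[0, 0, 1], [0, 0, 0], 1],
    [[0, 0, 2], [0, 0, 0], 1],
    [[0, 0, 3], [0, 0, 0], 1],
    [[0, 0, 3], [0, 0, 0], 1]
  ]
}}

```text
time: 7.3
ee_pos: [0.4557, 0.0142, 0.1931]
tcp_rot: [173.2, -29.3, 15.3]
wrist_force: [-0.1, -0.8, 0.6]
opening: 0.0126
grasp_force: 58.8
```

```bash
sed -i "s/o\['opening'\].*$/round(o['opening'],4),o['time'])/" st.py; python3 st.py
```

```text
tip h above panel 21.61 from J along U -12.9 lat -0.9 F·N 0.6 [-0.1 -0.8  0.6] 0.0126 7.3
```

Emit:
{"fn": "play_rows", "kwargs": {
  "increments": [
    [[0, -0.5, 1], [0, 0, 0], 1],
    [[0, -0.5, 2], [0, 0, 0], 1],
    [[0, -0.5, 2], [0, 0, 0], 1]
  ]
}}

```text
time: 7.6
ee_pos: [0.4566, 0.0148, 0.1912]
tcp_rot: [173.2, -29.3, 15.3]
wrist_force: [0.0, 0.5, -0.5]
opening: 0.0128
grasp_force: 58.8
```

```bash
python3 st.py
```

```text
tip h above panel 19.52 from J along U -13.1 lat -0.4 F·N -0.44 [ 0.   0.5 -0.5] 0.0128 7.6
```

Emit:
{"fn": "play_rows", "kwargs": {
  "increments": [
    [[0, 0, 0.5], [0, 0, 0], 1],
    [[0, 0, 1], [0, 0, 0], 1],
    [[0, 0, 1.5], [0, 0, 0], 1],
    [[0, 0, 1.5], [0, 0, 0], 1]
  ]
}}

```text
time: 8.0
ee_pos: [0.4574, 0.0148, 0.1902]
tcp_rot: [173.2, -29.3, 15.3]
wrist_force: [0.1, -0.6, 1.4]
opening: 0.0123
grasp_force: 58.9
```

```bash
python3 st.py
```

```text
tip h above panel 18.21 from J along U -12.9 lat -0.4 F·N 1.19 [ 0.1 -0.6  1.4] 0.0123 8.0
```

Contact looks about to happen. I'll continue in 1 mm steps.

Emit:
{"fn": "play_rows", "kwargs": {
  "increments": [
    [[0, 0, 0.5], [0, 0, 0], 1],
    [[0, 0, 1], [0, 0, 0], 1],
    [[0, 0, 1], [0, 0, 0], 1]
  ]
}}

```text
time: 8.3
ee_pos: [0.4579, 0.0148, 0.1894]
tcp_rot: [173.2, -29.3, 15.3]
wrist_force: [-2.6, 0.3, 3.6]
opening: 0.0126
grasp_force: 59.2
```

```bash
python3 st.py
```

```text
tip h above panel 17.34 from J along U -12.8 lat -0.4 F·N 4.38 [-2.6  0.3  3.6] 0.0126 8.3
```

Emit:
{"fn": "play_rows", "kwargs": {
  "increments": [
    [[0, 0, 0.5], [0, 0, 0], 1],
    [[0, 0, 1], [0, 0, 0], 1],
    [[0, 0, 1], [0, 0, 0], 1]
  ]
}}

```text
time: 8.6
ee_pos: [0.4583, 0.0148, 0.1882]
tcp_rot: [173.2, -29.3, 15.3]
wrist_force: [-3.9, -0.6, 2.5]
opening: 0.0124
grasp_force: 59.2
```

```bash
python3 st.py
```

```text
tip h above panel 16.07 from J along U -13.1 lat -0.4 F·N 4.11 [-3.9 -0.6  2.5] 0.0124 8.6
```

Emit:
{"fn": "play_rows", "kwargs": {
  "increments": [
    [[0, 0, 0.5], [0, 0, 0], 1],
    [[0, 0, 1], [0, 0, 0], 1],
    [[0, 0, 1], [0, 0, 0], 1]
  ]
}}

```text
time: 8.9
ee_pos: [0.4588, 0.0148, 0.1873]
tcp_rot: [173.2, -29.3, 15.3]
wrist_force: [-3.4, -0.1, 2.8]
opening: 0.0127
grasp_force: 59.2
```

```bash
python3 st.py
```

```text
tip h above panel 15.02 from J along U -13.2 lat -0.4 F·N 4.13 [-3.4 -0.1  2.8] 0.0127 8.9
```

The rocker is moving at 4 N, having started at h≈18, so I expect home near h≈12.5–13. I'll keep going.

Emit:
{"fn": "play_rows", "kwargs": {
  "increments": [
    [[0, 0, 0.5], [0, 0, 0], 1],
    [[0, 0, 1], [0, 0, 0], 1],
    [[0, 0, 1], [0, 0, 0], 1]
  ]
}}

```text
time: 9.2
ee_pos: [0.4593, 0.0149, 0.1864]
tcp_rot: [173.2, -29.3, 15.3]
wrist_force: [-3.7, -0.2, 1.8]
opening: 0.0124
grasp_force: 59.1
```

Emit:
{"fn": "play_rows", "kwargs": {
  "increments": [
    [[0, 0, 0.5], [0, 0, 0], 1],
    [[0, 0, 0.5], [0, 0, 0], 1]
  ]
}}

```text
time: 9.4
ee_pos: [0.4595, 0.0148, 0.186]
tcp_rot: [173.2, -29.3, 15.3]
wrist_force: [-3.6, -0.1, 1.6]
opening: 0.0125
grasp_force: 59.1
```

Emit:
{"fn": "play_rows", "kwargs": {
  "increments": [
    [[0, 0, 0.5], [0, 0, 0], 1],
    [[0, 0, 0.5], [0, 0, 0], 1]
  ]
}}

```text
time: 9.6
ee_pos: [0.4598, 0.0148, 0.1856]
tcp_rot: [173.2, -29.3, 15.3]
wrist_force: [-2.6, 0.5, 2.7]
opening: 0.0123
grasp_force: 59.1
```

```bash
python3 st.py
```

```text
tip h above panel 13.05 from J along U -13.2 lat -0.4 F·N 3.62 [-2.6  0.5  2.7] 0.0123 9.6
```

Emit:
{"fn": "play_rows", "kwargs": {
  "increments": [
    [[0, 0, 0.4], [0, 0, 0], 1],
    [[0, 0, 0.4], [0, 0, 0], 1]
  ]
}}

```text
time: 9.8
ee_pos: [0.46, 0.0148, 0.1853]
tcp_rot: [173.2, -29.3, 15.3]
wrist_force: [-3.1, 0.0, 0.5]
opening: 0.0124
grasp_force: 59.0
```

Emit:
{"fn": "play_rows", "kwargs": {
  "increments": [
    [[0, 0, 0.4], [0, 0, 0], 1],
    [[0, 0, 0.4], [0, 0, 0], 1]
  ]
}}

```text
time: 10.0
ee_pos: [0.4602, 0.0148, 0.185]
tcp_rot: [173.2, -29.3, 15.3]
wrist_force: [-4.0, -0.6, 2.0]
opening: 0.0132
grasp_force: 59.1
```

```bash
python3 st.py
```

```text
tip h above panel 12.32 from J along U -13.0 lat -0.4 F·N 3.75 [-4.  -0.6  2. ] 0.0132 10.0
```

Emit:
{"fn": "play_rows", "kwargs": {
  "increments": [
    [[0, 0, 0.4], [0, 0, 0], 1],
    [[0, 0, 0.4], [0, 0, 0], 1]
  ]
}}

```text
time: 10.2
ee_pos: [0.4604, 0.0149, 0.1846]
tcp_rot: [173.2, -29.3, 15.3]
wrist_force: [-4.0, 0.8, 1.4]
opening: 0.0129
grasp_force: 59.1
```

Emit:
{"fn": "play_rows", "kwargs": {
  "increments": [
    [[0, 0, 0.4], [0, 0, 0], 1],
    [[0, 0, 0.4], [0, 0, 0], 1]
  ]
}}

```text
time: 10.4
ee_pos: [0.4607, 0.0149, 0.1846]
tcp_rot: [173.2, -29.3, 15.3]
wrist_force: [-5.7, 0.7, 3.4]
opening: 0.0127
grasp_force: 59.4
```

```bash
python3 st.py
```

```text
tip h above panel 11.74 from J along U -12.8 lat -0.4 F·N 5.78 [-5.7  0.7  3.4] 0.0127 10.4
```

Force is starting to rise.

Emit:
{"fn": "play_rows", "kwargs": {
  "increments": [
    [[0, 0, 0.4], [0, 0, 0], 1],
    [[0, 0, 0.4], [0, 0, 0], 1]
  ]
}}

```text
time: 10.6
ee_pos: [0.4609, 0.0149, 0.1846]
tcp_rot: [173.2, -29.3, 15.3]
wrist_force: [-5.9, 0.5, 6.1]
opening: 0.0126
grasp_force: 59.7
```

```bash
python3 st.py
```

```text
tip h above panel 11.61 from J along U -12.6 lat -0.4 F·N 8.2 [-5.9  0.5  6.1] 0.0126 10.6
```

Emit:
{"fn": "play_rows", "kwargs": {
  "increments": [
    [[0, 0, 0.3], [0, 0, 0], 1],
    [[0, 0, 0.3], [0, 0, 0], 1]
  ]
}}

```text
time: 10.8
ee_pos: [0.4612, 0.0148, 0.1846]
tcp_rot: [173.2, -29.4, 15.3]
wrist_force: [-7.6, 0.7, 6.8]
opening: 0.0126
grasp_force: 59.5
```

```bash
python3 st.py
```

```text
tip h above panel 11.52 from J along U -12.3 lat -0.5 F·N 9.69 [-7.6  0.7  6.8] 0.0126 10.8
```

Emit:
{"fn": "play_rows", "kwargs": {
  "increments": [
    [[0, 0, 0.4], [0, 0, 0], 1],
    [[0, 0, 0.8], [0, 0, 0], 1],
    [[0, 0, 0.8], [0, 0, 0], 1]
  ]
}}

```text
time: 11.1
ee_pos: [0.4617, 0.0148, 0.1846]
tcp_rot: [173.2, -29.4, 15.3]
wrist_force: [-10.0, -0.5, 10.9]
opening: 0.0122
grasp_force: 59.9
```

```bash
python3 st.py
```

```text
tip h above panel 11.26 from J along U -11.7 lat -0.5 F·N 14.42 [-10.   -0.5  10.9] 0.0122 11.1
```

The stop is firm at 14 N. Retracting and checking.

Emit:
{"fn": "play_rows", "kwargs": {
  "increments": [
    [[0, 0, -3], [0, 0, 0], 1],
    [[0, 0, -10], [0, 0, 0], 1],
    [[0, 0, -30], [0, 0, 0], 1],
    [[0, 0, -55], [0, 0, 0], 1],
    [[0, 0, -55], [0, 0, 0], 1],
    [[0, 0, -55], [0, 0, 0], 1],
    [[0, 0, -55], [0, 0, 0], 1]
  ]
}}

```text
time: 11.8
ee_pos: [0.4339, 0.0141, 0.2296]
tcp_rot: [173.3, -29.2, 15.3]
wrist_force: [0.3, -0.3, 0.3]
opening: 0.0127
grasp_force: 58.5
```

Run:
```python
from h import *
o=telemetry.get_obs();im,d,T,K=shoot('wrist','aft');B=toolT(o)
def slopes(tag):
    im,d,T,K=load(tag);P=cloud(d,T,K)
    r=P-J;u=r@U;hN=(P-C0)@N;la=r@np.cross(N,U)
    for k in range(-2,3):
        out=[]
        for lo,hi in((-.018,-.004),(.004,.018)):
            m=(u>lo)&(u<hi)&(abs(la-.03*k)<.006)&(hN<.024)&(hN>.004)
            if m.sum()>10: p=np.polyfit(u[m],hN[m],1);out.append((round(float(np.arctan(p[0])),3),round(float(hN[m].mean())*1e3,1)))
            else: out.append(None)
        print(tag,k,out)
slopes('hov');slopes('aft')
Q=cloud(d,np.linalg.inv(B)@T,K);q=Q[(abs(Q[...,0])<.02)&(abs(Q[...,1])<.02)&(Q[...,2]>.03)&(Q[...,2]<.125)]
for z in(.04,.06,.08,.095,.105):
    w=q[abs(q[:,2]-z)<.004];print(z,'y',np.percentile(w[:,1],[2,98]).round(4),'xmax',w[:,0].max().round(4))
print('tip',q[:,2].max().round(4))
G=np.load('gpose.npy');L=G.copy();L[:3,3]-=G[:3,2]*.125;print('to lift',rel(L,B))
```

```text
hov -2 [(-0.402, 13.3), (0.09, 9.2)]
hov -1 [(-0.091, 9.3), (0.395, 12.6)]
hov 0 [(-0.376, 15.2), (0.104, 11.6)]
hov 1 [(-0.092, 9.7), (0.378, 12.5)]
hov 2 [(-0.384, 13.6), (0.086, 9.4)]
aft -2 [(-0.39, 13.2), (0.086, 9.2)]
aft -1 [(-0.065, 9.3), (0.395, 12.5)]
aft 0 [(-0.079, 11.5), (0.413, 14.7)]
aft 1 [(-0.122, 9.6), (0.39, 12.4)]
aft 2 [(-0.407, 13.5), (0.091, 9.4)]
0.04 y [-0.0074  0.0064] xmax 0.0072
0.06 y [-0.0075  0.0067] xmax 0.0067
0.08 y [-0.0077  0.0062] xmax 0.0067
0.095 y [-0.0073  0.0058] xmax 0.0065
0.105 y [-0.0062  0.0047] xmax 0.0055
tip 0.1092
to lift ([32.9, -198.9, 6.9], [12.55, 7.82, -22.0])
```

The red near half now slopes 0.079 rad, so it is fully home. The white rockers are unchanged and the marker is still true in the grip. I'll carry it back above the rest.

Emit:
{"fn": "play_rows", "kwargs": {
  "increments": [
    [[5, -40, -25], [3.1, 2, -5.5], 1],
    [[12, -85, -35], [6.3, 3.9, -11], 1],
    [[20, -125, -30], [9.4, 5.9, -16.5], 1],
    [[33, -165, -15], [12.5, 7.8, -22], 1],
    [[33, -199, 0], [12.5, 7.8, -22], 1],
    [[33, -199, 7], [12.5, 7.8, -22], 1],
    [[33, -199, 7], [12.5, 7.8, -22], 1],
    [[33, -199, 7], [12.5, 7.8, -22], 1],
    [[33, -199, 7], [12.5, 7.8, -22], 1],
    [[33, -199, 7], [12.5, 7.8, -22], 1]
  ]
}}

```text
time: 12.85
ee_pos: [0.4245, 0.2146, 0.2212]
tcp_rot: [171.5, -34.3, 42.1]
wrist_force: [0.1, 0.8, 0.6]
opening: 0.0129
grasp_force: 58.7
```

```bash
cat > g.py <<'E'
from h import *
G=np.load('gpose.npy');B=toolT()
for b in(.125,.08,.06,.02,0):
    L=G.copy();L[:3,3]-=G[:3,2]*b;print(b,rel(L,B))
E
python3 g.py
```

```text
0.125 ([-1.1, -1.1, 1.4], [0.16, -0.08, -0.06])
0.08 ([-1.2, -1.2, 46.4], [0.16, -0.08, -0.06])
0.06 ([-1.2, -1.2, 66.4], [0.16, -0.08, -0.06])
0.02 ([-1.2, -1.4, 106.4], [0.16, -0.08, -0.06])
0 ([-1.3, -1.4, 126.4], [0.16, -0.08, -0.06])
```

Emit:
{"fn": "play_rows", "kwargs": {
  "increments": [
    [[0, -1.2, 20], [0.2, -0.1, 0], 1],
    [[0, -1.2, 46], [0.2, -0.1, 0], 1],
    [[0, -1.2, 66], [0.2, -0.1, 0], 1],
    [[0, -1.3, 85], [0.2, -0.1, 0], 1],
    [[0, -1.3, 100], [0.2, -0.1, 0], 1],
    [[0, -1.3, 106], [0.2, -0.1, 0], 1],
    [[0, -1.3, 106], [0.2, -0.1, 0], 1],
    [[0, -1.3, 106], [0.2, -0.1, 0], 1]
  ]
}}

```text
time: 13.65
ee_pos: [0.4775, 0.2442, 0.1343]
tcp_rot: [171.8, -34.1, 42.1]
wrist_force: [0.1, 0.7, -0.2]
opening: 0.0123
grasp_force: 58.8
```

```bash
python3 g.py | tail -2
```

```text
0.02 ([-1.1, 0.7, 0.4], [-0.09, 0.05, -0.0])
0 ([-1.1, 0.7, 20.4], [-0.09, 0.05, -0.0])
```

Emit:
{"fn": "play_rows", "kwargs": {
  "increments": [
    [[-0.5, 0.5, 6], [0, 0, 0], 1],
    [[-1, 0.5, 12], [0, 0, 0], 1],
    [[-1, 0.5, 16], [0, 0, 0], 1],
    [[-1, 0.5, 18], [0, 0, 0], 1],
    [[-1, 0.5, 19], [0, 0, 0], 1],
    [[-1, 0.5, 19], [0, 0, 0], 1]
  ]
}}

```text
time: 14.25
ee_pos: [0.4868, 0.2487, 0.1175]
tcp_rot: [171.8, -34.1, 42.2]
wrist_force: [2.7, 1.1, 0.3]
opening: 0.0125
grasp_force: 58.6
```

```bash
python3 g.py | tail -1
```

```text
0 ([0.0, 0.6, 0.7], [-0.11, 0.06, 0.03])
```

Emit:
{"fn": "play_rows", "kwargs": {
  "increments": [
    [[0, 0.3, 0.6], [0, 0, 0], 1],
    [[0, 0.3, 1], [0, 0, 0], 1],
    [[0, 0.3, 1], [0, 0, 0], 1]
  ],
  "grip_force": 20
}}

```text
time: 14.55
ee_pos: [0.4875, 0.2487, 0.117]
tcp_rot: [171.8, -34.1, 42.2]
wrist_force: [-1.9, -1.6, 4.3]
opening: 0.0125
grasp_force: 59.2
```

```bash
python3 g.py | tail -1
```

```text
0 ([-0.1, 0.2, -0.0], [-0.11, 0.05, 0.02])
```

The marker is seated against the stop at 5 N. Opening now.

Emit:
{"fn": "play_rows", "kwargs": {
  "increments": [
    [[0, 0, 0], [0, 0, 0], 0.7],
    [[0, 0, 0], [0, 0, 0], 0.55],
    [[0, 0, 0], [0, 0, 0], 0.4],
    [[0, 0, 0], [0, 0, 0], 0.3],
    [[0, 0, 0], [0, 0, 0], 0.3]
  ]
}}

```text
time: 15.05
ee_pos: [0.4873, 0.2486, 0.1164]
tcp_rot: [171.8, -34.1, 42.2]
wrist_force: [-1.0, 0.4, 0.4]
opening: 0.0596
grasp_force: 0.0
```

Emit:
{"fn": "play_rows", "kwargs": {
  "increments": [
    [[0, 0, -10], [0, 0, 0], 0.3],
    [[0, 0, -30], [0, 0, 0], 0.3],
    [[0, 0, -60], [0, 0, 0], 0.3],
    [[0, 0, -100], [0, 0, 0], 0.3],
    [[0, 0, -140], [0, 0, 0], 0.3],
    [[0, 0, -140], [0, 0, 0], 0.3],
    [[0, 0, -140], [0, 0, 0], 0.3],
    [[0, 0, -140], [0, 0, 0], 0.3]
  ]
}}

```text
time: 15.85
ee_pos: [0.4162, 0.2112, 0.2304]
tcp_rot: [171.8, -34.1, 42.2]
wrist_force: [0.2, 0.1, -0.4]
opening: 0.0597
grasp_force: 0.0
```

Run:
```python
from h import *
print(telemetry.get_obs()['opening']);im,d,T,K=shoot('wrist','end');P=cloud(d,T,K)
h=cv2.cvtColor(im,cv2.COLOR_RGB2HSV);H,S=h[...,0].astype(int),h[...,1].astype(int)
b=(H>100)&(H<135)&(S>90)
r=P-AX;t=r@UP;nr=_Rz@[.8192,0,.5736];up=r@nr;lat=r@_Rz[:,1]
m=~b&(P[...,2]>.085)&(t>-.01)&(t<.09)&(abs(lat)<.03)&(abs(up)<.03)
for t0 in(.0,.015,.03,.045,.06):
    k=m&(t>=t0)&(t<t0+.015);print(t0,k.sum(),'lat',np.percentile(lat[k],[2,98]).round(4),'up',up[k].max().round(4),'tmax',t[k].max().round(4))
s=camera('scene')[0]; cv2.imwrite('pics/endv.png',np.hstack([cv2.resize(im[100:300,150:350],(390,390)),cv2.resize(s[120:245,205:330],(390,390))])[:,:,::-1])
```

```text
0.05971110289801015Traceback (most recent call last):
  File "<stdin>", line 5, in <module>
NameError: name '_Rz' is not defined
```

Run:
```python
from h import *
from h import _Rz
im,d,T,K=load('end');P=cloud(d,T,K)
h=cv2.cvtColor(im,cv2.COLOR_RGB2HSV);H,S=h[...,0].astype(int),h[...,1].astype(int)
b=(H>100)&(H<135)&(S>90)
r=P-AX;t=r@UP;up=r@(_Rz@[.8192,0,.5736]);lat=r@_Rz[:,1]
m=~b&(P[...,2]>.085)&(t>-.01)&(t<.09)&(abs(lat)<.03)&(abs(up)<.03)
for t0 in(.0,.015,.03,.045,.06):
    k=m&(t>=t0)&(t<t0+.015);print(t0,k.sum(),'lat',np.percentile(lat[k],[2,98]).round(4),'up',up[k].max().round(4),'tmax',t[k].max().round(4))
s=camera('scene')[0]; cv2.imwrite('pics/endv.png',np.hstack([cv2.resize(im[100:300,150:350],(390,390)),cv2.resize(s[120:245,205:330],(390,390))])[:,:,::-1])
```

```text
0.0 44 lat [-0.0035  0.009 ] up 0.0067 tmax 0.0149
0.015 51 lat [-0.0033  0.0093] up 0.0073 tmax 0.0297
0.03 86 lat [-0.004   0.0091] up 0.0071 tmax 0.0448
0.045 94 lat [-0.0041  0.0083] up 0.0064 tmax 0.0599
0.06 211 lat [-0.0041  0.0074] up 0.0056 tmax 0.0712
```

View pics/endv.png

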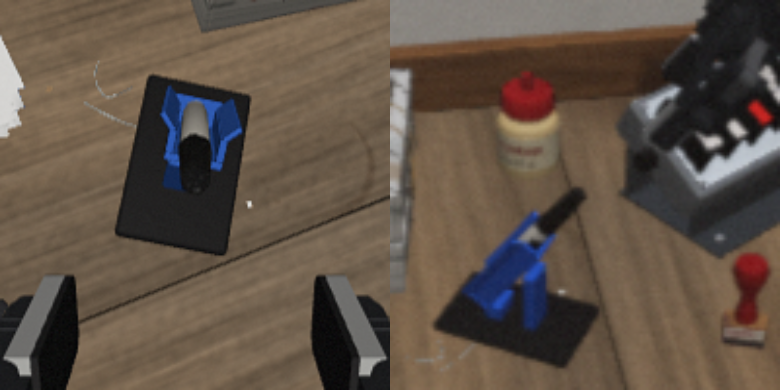

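The marker is back in the trough, with its cap at (195,165) in the left view, and everything else stands. It reads about 2.9 mm to one side, so I'll check that against the trough itself.

Run:
```python
from h import *
from h import _Rz
shoot('wrist','end2')
for tag in('rest1','pre','end','end2'):
    im,d,T,K=load(tag);P=cloud(d,T,K)
    h=cv2.cvtColor(im,cv2.COLOR_RGB2HSV);H,S,V=[h[...,i].astype(int) for i in range(3)]
    r=P-AX;t=r@UP;up=r@(_Rz@[.8192,0,.5736]);lat=r@_Rz[:,1]
    near=(abs(lat)<.04)&(abs(up)<.04)
    b=(H>100)&(H<135)&(S>90)&near&(t>-.05)&(t<.02)&(P[...,2]>.03)
    m=~((H>100)&(H<135)&(S>90))&near&(P[...,2]>.085)&(t>.0)&(t<.06)&(abs(lat)<.012)
    f=(V<70)&(P[...,2]<.014)&(P[...,2]>.003)&(np.linalg.norm(P[...,:2]-[.519,.264],axis=2)<.08)
    rr=cv2.minAreaRect((P[f][:,:2]*1000).astype(np.float32))
    for lo,hi in((0,.02),(.02,.04),(.04,.06)):
        k=m&(t>lo)&(t<hi)
        print(tag,lo,'marker lat',np.percentile(lat[k],[3,97]).round(4),'mid',np.percentile(lat[k],[3,97]).mean().round(4),end='; ')
    print('trough lat',np.percentile(lat[b],[1,99]).round(4),'foot',np.round(rr[0],1),round(rr[2],1))
```

```text
rest1 0 marker lat [-0.0063  0.0071] mid 0.0004; rest1 0.02 marker lat [-0.0063  0.0072] mid 0.0005; rest1 0.04 marker lat [-0.0062  0.0067] mid 0.0002; trough lat [-0.0194  0.0207] foot [518.9 264.5] 27.7
pre 0 marker lat [-0.0052  0.0077] mid 0.0013; pre 0.02 marker lat [-0.0055  0.0079] mid 0.0012; pre 0.04 marker lat [-0.0051  0.0073] mid 0.0011; trough lat [-0.0192  0.0211] foot [518.9 264.3] 27.7
end 0 marker lat [-0.0034  0.0089] mid 0.0028; end 0.02 marker lat [-0.004   0.0092] mid 0.0026; end 0.04 marker lat [-0.004   0.0083] mid 0.0021; trough lat [-0.0189  0.0212] foot [518.7 264.3] 27.6
end2 0 marker lat [-0.0032  0.0089] mid 0.0028; end2 0.02 marker lat [-0.0038  0.009 ] mid 0.0026; end2 0.04 marker lat [-0.0037  0.0085] mid 0.0024; trough lat [-0.0189  0.0214] foot [518.8 264.5] 27.7
```

The marker is at rest against the stop, inside the trough, and only 1.5–2 mm sideways of where it lay, within the trough's play. Handing in.

```bash
python3 -c "
from h import *
print(workorder.job_done())"
```

```text
the job is handed in; nothing more can be done
None
```

I pressed the red rocker fully home with the marker, with 14.4 N the highest force I read. The white rockers are unchanged, and the marker is back in the blue rest, 1.5–2 mm sideways of where it lay. I let go and handed the job in at about 16 s; no verdict came back.

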